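# Load a plug-in relay through the sprung flap of a relay tester

## Task

Load the relay into the relay tester: lay it on the loading tray between the guides with its brass contact blades towards the flap, then push it with the wooden push rod through the sprung flap until it has pressed the sprung contact plate inside firmly home on its rubber buffer. The stop that carries them was left at an unknown depth, so feel for it and never push the relay with more than about 20 N, or the blades bend. Draw the rod out so that the flap swings fully shut behind the relay, lay the rod down on the bench and leave the other things on the bench alone.

Things in the scene. Friction and masses are not known exactly. Their poses are not given: they have to be found in the camera images.
- tester: Low grey steel box, 158 mm deep, 84 wide, 62 high, fixed to the bench, with an aluminium loading tray before its mouth. Origin: at bench level under the centre of the mouth. Local +x (its yaw) points into the tester, +y left looking in. Tray and nest share a level floor 12 mm above the bench. The nest is 34 mm wide and 155 deep; its roof is clear in front, closed at the back.
- mouth (a point): Centre of the mouth's sill: tester local (0, 0, 12 mm), on the floor in the plane of the flap. The mouth is 36 mm wide and 38 mm high; the flap's hinge and spring stick out up to 8 mm in front of it (local x = -8), 45 to 55 mm above the bench.
- tray (a point): Centre of the loading tray's floor, tester local (-36, 0, 12 mm). The tray is 72 mm long (local x -72 to 0) and 62 wide. Two guides stand 8 mm above its floor, inner faces at local y = +-17 mm from x = -56 to -2, flared outwards behind that.
- shoe_lead_in (a point): Sprung steel shoe on the left inside, tester local (72, 8, 28 mm): it slopes in from x = 41 to here and is straight to x = 112, leaving 25 mm to the right wall. The 28 mm relay drives it aside: a push of up to about 14 N as the relay wedges in, 3 to 9 N as it slides on, so much before the plate is felt. This friction also keeps the relay where it is left.
- flap (a joint): Aluminium flap 33 mm wide, 36 long, hung by its top edge 50 mm above the bench in the mouth, sprung shut. Radians: 0 shut (upright), grows as its lower edge swings inwards and up, to 1.45; about 1.3 riding on the relay, 1.1 on the rod. Opening takes 0.5 to 2 N. It can swing shut only when the relay's tail is more than about 37 mm past the mouth and the rod is out.
- contact_plate (a joint): Sprung brass plate inside, pressed by the relay's blades: 0 free, grows inwards to 0.006 m (0.4 N at touch, 2.8 N there); then a rubber buffer behind it gives 3.5 N/mm more, for 5 mm. Its free face stands 98 to 120 mm past the mouth: the depth stop carrying it was left at an unknown setting. So at touch the relay's tail is 45 to 67 mm past the mouth; it is home on the buffer 6 to 9 mm further.
- relay: White plug-in relay, a block 28 x 28 x 48 mm with four brass blades 5 mm long on one end, lying on its side on the bench, 60 g. Origin: centre of the end face that carries the blades, 14 mm above what it lies on. Its own z axis lies level and points from the blades' end to the tail; own -z points the way the blades point.
- relay_pins (a point): Tips of the relay's blades: on its long axis, 5 mm beyond the end face.
- relay_tail (a point): Centre of the relay's plain end, 48 mm from the origin, 53 mm from the blade tips; the rod pushes here.
- push_rod: Wooden push rod, 225 mm long, 90 g, lying on the bench. Origin: on its axis at the place to grip, 10 mm above what it lies on; own +x points along the rod to its flat tip, 145 mm ahead. Handle 22 mm wide, 20 mm high, from 80 mm behind to 25 mm ahead of the origin; shaft 16 x 16 mm from there to the tip, without any step that could catch.
- rod_tip (a point): Centre of the rod's flat tip, 145 mm ahead of its origin.
- relay_carton: Bystander: white card box 101 x 75 x 26 mm lying beyond the work. Origin: centre of its underside.
- cutters: Bystander: red-handled side cutters, 129 x 75 x 12 mm, on the right. Origin: centre of the underside.
- wick: Bystander: small blue reel, 42 mm across, 12 mm high, on the right. Origin: centre of the underside.
Mind the look-alikes: they are no part of the job. What is meant by the relay is not orange, purple or turquoise, and is the smaller of those in its own colour.

How it is judged:
By the outcome, as a careful person would: the job done as asked, in the order asked, and still so for the second after the job is handed in, with the robot touching nothing.
It also fails if it takes over 72 s, if anything falls off the work surface, if the arm or the gripper's body presses on something with over 40 N, if the wrist force passes 120 N, or if a joint passes its speed limit or range.

## Robot

A 6-joint arm with a two-finger parallel gripper is mounted at the origin on a cart in front of the work surface, level with it; the furniture and walls round the work are solid. World frame = base frame: x ahead of the robot, y to its left, z up, the work surface at z = 0. Lengths are in m, angles in rad, forces in N, time in s.
With the tool pointing down it reaches from about 0.375 to 0.9 m from the base axis. Payload 3.1 kg.
Tool frame: the origin (TCP) lies midway between the tips of the shut fingers; the grasp point (between the pads) lies 19 mm behind it; x points along the fingers, z is the direction in which the jaws open and shut, and the axes are right-handed (so a half turn about x gives the same grasp; the last joint's range is limited). The gripper opens to 85 mm and grips with 20 to 120 N. Pads are 22 mm wide; open, the fingers measure 114 mm over their backs; the gripper's body (76 mm by 85 mm) begins 54 mm behind the grasp point. The pads swing forward as they close: fully open they stand 13 mm farther back than shut.
Start: joints at [-1.333, 0.527, 1.433, -0, 1.181, -0.178], TCP at [0.252, -0.572, 0.231] pointing down, gripper open.
Joint ranges: [-3.08, 3.08], [-0.75, 2.2], [0.22, 2.44], [-1.43, 4.57], [0, 2.65], [-2.85, 2.85]. Speed limits (rad/s): [2.79, 2.79, 3.14, 3.14, 3.14, 3.14].

## Interface

Orientations are given as a unit quaternion [x, y, z, w].
In Python, from station import status, snapshot, camera_params, ticket gives the robot as it stands.
- The arm moves only by the tool arm_command, never from a script. Its argument "series" is a list that holds one entry, the list of rows, each a list of 4 numbers: the shift along the tool's x, y, z in mm, then the turn about the tool's x in rad. A call has 1 to 10 rows; each row shifts and turns the commanded pose from where the row before left it, along the tool's axes as they then stand; what a row does not reach is not made up. A row lasts 1/10 s, in which the tool goes at most 50 mm and 8.59 degrees, less where a joint would pass 70% of its speed; a pose out of reach is approached as far as the arm can. A call is refused whole if a number of a shift passes 50 or a number of a turn 0.15, either way. A call with a gripper value outside its range is refused whole. "jaw" is the opening in per cent of the stroke, from 0 (shut) to 100 (fully open), set as the call begins (left out, the last holds). The fingers move at their own pace and stop on an object; "force" is the grip in N (left out, the last holds). Time passes only in rows, so rows that do not move let the fingers close. It gives the time, the measured TCP pose, the force and the opening at its end, in the units of the state.
- status.sense(): the state, without advancing time (a new reading comes with each control period).
- snapshot(name): name is "scene" or "top" or "wrist"; returns the picture (400x640x3 uint8, red, green, blue); there is no depth.
- camera_params(name): a dict with "fovy" (degrees; the focal length in pixels is half the picture's height over the tangent of half this angle, whatever the lens; pixels are square), "cx", "cy" (the principal point, pixels), "k1" (the pictures are not rectified: a ray, as slopes to the right and down, at radius r is drawn at 1 + k1 r^2 times it, then the intrinsics apply), "extrinsics" (4x4, takes a point from camera to world coordinates); the wrist camera has in their place "mount" (4x4, takes a point from camera to tool coordinates, whose origin is the TCP and whose axes are the tool frame's). Camera axes: x right, y down, z forward; pixel columns grow to the right and rows downward; lengths in m; the calibration is good to about 2 mm. A picture is of the moment at which its call begins: read the wrist's pose just before it. camera_params takes no time and is no camera call.
- ticket.sign_off(): hands the job in, once; it reports no verdict.
The state is a dict: "t": time; "q": joint angles; "qd": joint speeds; "tau": joint torques, N m; "tcp_pos": TCP position; "tool_rot": TCP orientation; "force": force on the tool from outside, world axes, zero at the start; "ft_torque": the same for the moment, N m; "finger_gap": opening from 0.0 (shut) to 1.0 (fully open).
Only numpy, scipy, OpenCV 4.12 (cv2) and the standard library are available. Lean on these libraries where they do the work, as an engineer would, in place of code of your own. Each camera call takes 0.05 s, during which the arm holds its last target. There are 200 camera calls.

## Working session

There is one attempt and no reset: what is moved stays moved. The work goes in short steps, Python scripts to look and compute and a tool call to move; the robot and the scene stay as the last step left them, time stands still between calls to the robot, and variables do not carry over. Pictures are saved under pics/ and viewed, about 8 in all and at most 12, crops included, and the job is handed in when it is done.

Besides the shell and the picture viewer there is one more tool, called after "Call:" by a JSON object that holds its "name" and its "arguments". arm_command: Moves the arm, as the interface text tells. Its arguments: {"type":"object","properties":{"series":{"type":"array"},"jaw":{"type":"number"},"force":{"type":"number"}},"required":["series"]}

```bash
ls; mkdir -p pics
python3 - <<'E'
from station import status, snapshot, camera_params
import cv2,json
for n in("top","scene"):
    im=snapshot(n); cv2.imwrite(f"pics/{n}0.png",im[:,:,::-1])
    p=camera_params(n); print(n,p)
print(camera_params("wrist"))
print(status.sense())
E
```

```text
pics
top {'fovy': 51.352949207724116, 'cx': 315.72440189863374, 'cy': 199.59522387723797, 'k1': -0.020243443905797437, 'extrinsics': array([[-0.01829299, -0.99192446,  0.12550394,  0.4255419 ],
       [-0.99966598,  0.02043731,  0.0158193 , -0.04521979],
       [-0.01825651, -0.12517264, -0.99196699,  1.2495892 ],
       [ 0.        ,  0.        ,  0.        ,  1.        ]])}
scene {'fovy': 49.48393461778559, 'cx': 313.3215888015693, 'cy': 194.3436587031348, 'k1': -0.02969966648274868, 'extrinsics': array([[ 0.77144758, -0.29955368,  0.56136995, -0.16809532],
       [-0.63613811, -0.34363568,  0.69082764, -0.92528515],
       [-0.01403322, -0.89004613, -0.45565442,  0.64409639],
       [ 0.        ,  0.        ,  0.        ,  1.        ]])}
{'fovy': 71.2747851363507, 'cx': 314.8990951983877, 'cy': 201.11226648126643, 'k1': -0.0445551372247259, 'mount': array([[-9.40342210e-04, -3.17649471e-01,  9.48207746e-01,
        -1.42875397e-01],
       [ 1.93564642e-04, -9.48208205e-01, -3.17649433e-01,
         8.38268325e-02],
       [ 9.99999539e-01, -1.15159677e-04,  9.53125905e-04,
         7.48730832e-04],
       [ 0.00000000e+00,  0.00000000e+00,  0.00000000e+00,
         1.00000000e+00]])}
{'t': 0.1, 'q': array([-1.33348257e+00,  5.28413688e-01,  1.43380321e+00, -2.82672195e-06,
        1.18141535e+00, -1.78506539e-01]), 'qd': array([ 0.00139132, -0.0005733 , -0.0020922 ,  0.00014663, -0.00084253,
       -0.0005068 ]), 'tau': array([-4.58940508e-05, -4.43304920e+01, -1.78587162e+01, -1.76702060e-04,
        3.87457141e-03,  7.03485110e-07]), 'tcp_pos': array([ 0.25232648, -0.57107432,  0.23039737]), 'tool_rot': array([ 0.38651796,  0.59296517, -0.38552993,  0.59191456]), 'force': array([-0.27226197, -0.39841248,  0.19297597]), 'ft_torque': array([0.01778906, 0.00725525, 0.01128108]), 'finger_gap': 1.0069336224196301}
```

View pics/top0.png

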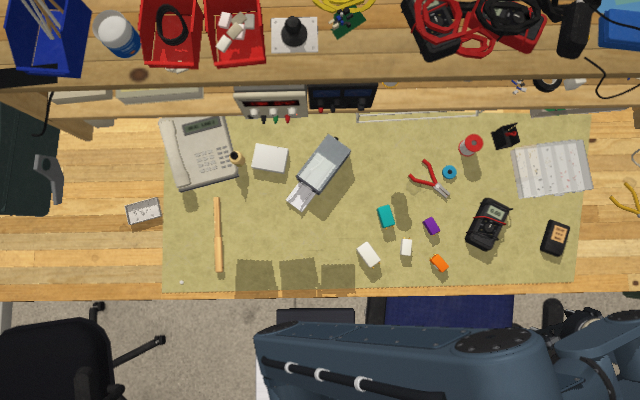

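View pics/scene0.png

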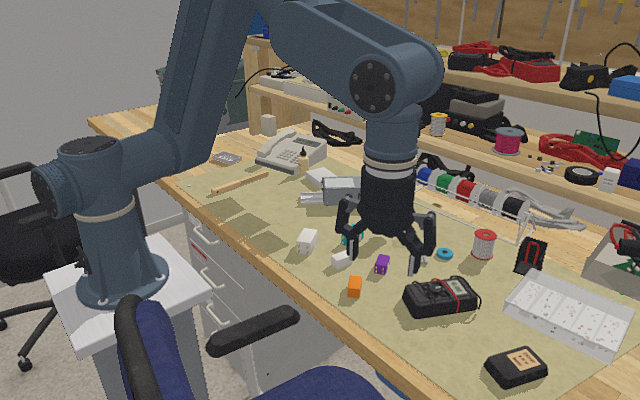

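The top view shows the tester at about (320,170) with its tray at (302,197), the rod at (218,235) and the white objects at (369,255), large, and (406,247), small. The small one is the relay. The scene view agrees. Next I'll enlarge crops.

```bash
cat > h.py <<'E'
import numpy as np, cv2
from station import status, snapshot, camera_params
from scipy.spatial.transform import Rotation as R
def cam(n,tcp=None,rot=None):
    p=camera_params(n); f=200/np.tan(np.radians(p['fovy']/2))
    if n=='wrist':
        T=np.eye(4);T[:3,:3]=R.from_quat(rot).as_matrix();T[:3,3]=tcp;E=T@p['mount']
    else:E=p['extrinsics']
    return f,p['cx'],p['cy'],p['k1'],E
def p2w(c,u,v,z):
    f,cx,cy,k,E=c; d=np.array([(u-cx)/f,(v-cy)/f]); s=d.copy()
    for _ in range(20): s=d/(1+k*(s@s))
    r=E[:3,:3]@np.array([s[0],s[1],1]); o=E[:3,3]
    return o+r*(z-o[2])/r[2]
def w2p(c,P):
    f,cx,cy,k,E=c; q=E[:3,:3].T@(np.asarray(P)-E[:3,3]); s=q[:2]/q[2]
    return s*(1+k*(s@s))*f+[cx,cy]
E
python3 - <<'E'
import cv2,numpy as np
a=cv2.imread('pics/top0.png')
def c(x,y,w,h,s): return cv2.resize(a[y:y+h,x:x+w],None,fx=s,fy=s,interpolation=cv2.INTER_CUBIC)
A=c(280,130,80,86,6)      # 480x516
B=c(350,230,70,43,4)  #280x172
C=c(200,190,40,86,4)      #160x344
o=np.zeros((520,780,3),np.uint8); o[:516,:480]=A; o[:172,490:770]=B; o[174:174+344,490:650]=C
cv2.imwrite('pics/crop1.png',o)
E
```

```text
(no output)
```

View pics/crop1.png

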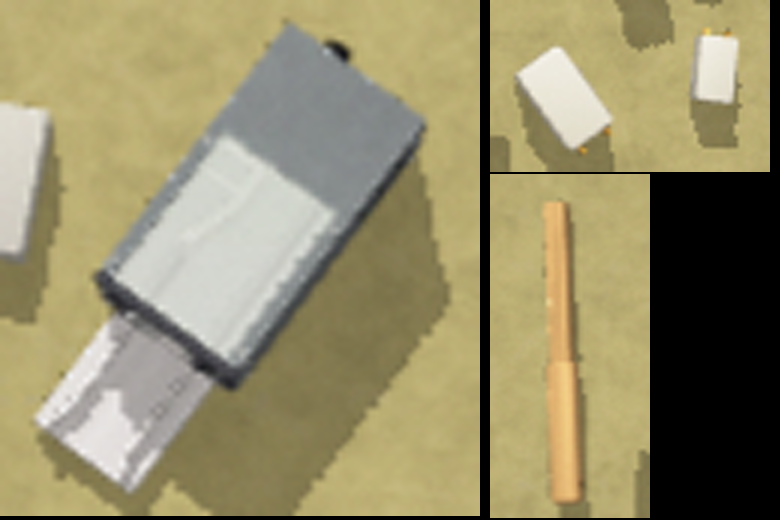

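The crop shows the roof corners at (288,24), (425,124), (235,380) and (98,278). The tray's outer corners are (35,420) and (130,492). The relay's blades point up in the image (+x). The rod's thin end (tip) also points up.

Run:
```python
from h import *
c=cam('top')
def g(L,s,ox,oy,dx,dy,z):
    return np.array([p2w(c,ox+(u-dx+.5)/s-.5,oy+(v-dy+.5)/s-.5,z)[:2] for u,v in L])
np.set_printoptions(precision=4,suppress=True)
r=g([(288,24),(425,124),(237,378),(98,276)],6,280,130,0,0,.062);print('roof',r)
print('w,l',[np.linalg.norm(r[i]-r[(i+1)%4]) for i in range(4)])
t=g([(35,420),(130,492)],6,280,130,0,0,.012);print('tray',t,np.linalg.norm(t[0]-t[1]))
d=(r[0]-r[3]+r[1]-r[2]);print('yaw',np.arctan2(d[1],d[0]))
u=d/np.linalg.norm(d); print('mouth est from tray',t.mean(0)+.072*u,'from roof',r.mean(0)-.079*u)
b=g([(698,35),(738,38),(734,102),(694,98)],4,350,230,490,0,.028);print('relay',b,b.mean(0),b[:2].mean(0)-b[2:].mean(0))
k=g([(557,202),(566,500)],4,200,190,490,174,.018);print('rod tip,tail',k,np.linalg.norm(k[0]-k[1]))
dd=k[0]-k[1];print(np.arctan2(dd[1],dd[0]),'grip',k[1]+dd*80/225)
s=status.sense();M=R.from_quat(s['tool_rot']).as_matrix();print(M)
```

```text
roof [[ 0.7704 -0.0647]
 [ 0.7188 -0.1302]
 [ 0.596  -0.0363]
 [ 0.6472  0.0299]]
w,l [np.float64(0.0833828744935453), np.float64(0.15459463032632198), np.float64(0.08374568327681067), np.float64(0.15535425927926078)]
tray [[0.584  0.0655]
 [0.5469 0.0185]] 0.059969286549861785
yaw -0.6534486063250037
mouth est from tray [ 0.6226 -0.0018] from roof [ 0.6204 -0.0023]
relay [[ 0.4609 -0.2743]
 [ 0.4581 -0.3033]
 [ 0.412  -0.2983]
 [ 0.4154 -0.2694]] [ 0.4366 -0.2863] [ 0.0459 -0.0049]
rod tip,tail [[0.5965 0.2727]
 [0.3754 0.2636]] 0.22125989921571046
0.04104009103668437 grip [0.454  0.2668]
[[-0.0005  0.9148  0.4039]
 [ 0.002   0.4039 -0.9148]
 [-1.      0.0004 -0.002 ]]
```

```bash
cat >> h.py <<'E'
import sys,json
def pose():
    s=status.sense(); M=R.from_quat(s['tool_rot']).as_matrix()
    return s['tcp_pos'],np.arctan2(M[1,1],M[0,1]),s
def Mt(y):  # tool pointing down, tool y at yaw y
    return np.array([[0,np.cos(y),np.sin(y)],[0,np.sin(y),-np.cos(y)],[-1,0,0]])
def plan(P,yaw,n,start=None,prec=1):
    p,y,_=pose() if start is None else (*start,None)
    p=np.array(p);rows=[];dy=(yaw-y+np.pi)%(2*np.pi)-np.pi;yaw=y+dy
    for i in range(n):
        k=n-i; d=Mt(y).T@((np.array(P)-p)/k); t=-(yaw-y)/k
        r=[round(float(v)*1000,prec) for v in d]+[round(float(t),4)]
        rows.append(r); p=p+Mt(y)@np.array(r[:3])/1000; y-=r[3]
    for i in range(0,n,10): print(json.dumps([rows[i:i+10]]))
    return p,y
E
python3 -c "
from h import *
print(plan([.435,-.286,.2],3.036,19))"
```

```text
[[[1.6, 14.9, -9.8, -0.1379], [1.6, 16.1, -7.7, -0.1379], [1.6, 17.0, -5.4, -0.1379], [1.6, 17.6, -3.0, -0.1379], [1.6, 17.8, -0.6, -0.1379], [1.6, 17.7, 1.8, -0.1379], [1.6, 17.3, 4.3, -0.1379], [1.6, 16.5, 6.6, -0.1379], [1.6, 15.5, 8.8, -0.1379], [1.6, 14.1, 10.9, -0.1379]]]
[[[1.6, 12.5, 12.7, -0.1379], [1.6, 10.6, 14.3, -0.1379], [1.6, 8.6, 15.6, -0.1379], [1.6, 6.3, 16.7, -0.1379], [1.6, 4.0, 17.4, -0.1379], [1.6, 1.6, 17.7, -0.1379], [1.6, -0.9, 17.8, -0.1379], [1.6, -3.3, 17.5, -0.1379], [1.6, -5.7, 16.9, -0.138]]]
(array([ 0.43502475, -0.2860048 ,  0.19999737]), np.float64(3.0360210088232935))
```

Call:
{"name": "arm_command", "arguments": {"series": [[[1.6,14.9,-9.8,-0.138],[1.6,16.1,-7.7,-0.138],[1.6,17.0,-5.4,-0.138],[1.6,17.6,-3.0,-0.138],[1.6,17.8,-0.6,-0.138],[1.6,17.7,1.8,-0.138],[1.6,17.3,4.3,-0.138],[1.6,16.5,6.6,-0.138],[1.6,15.5,8.8,-0.138],[1.6,14.1,10.9,-0.138]]]}}

```text
t: 1.1
tcp_pos: [0.3488, -0.4207, 0.2148]
tool_rot: [-0.081, 0.703, 0.082, 0.702]
force: [-0.3, -0.7, -0.2]
finger_gap: 0.999
```

Call:
{"name": "arm_command", "arguments": {"series": [[[1.6,12.5,12.7,-0.138],[1.6,10.6,14.3,-0.138],[1.6,8.6,15.6,-0.138],[1.6,6.3,16.7,-0.138],[1.6,4.0,17.4,-0.138],[1.6,1.6,17.7,-0.138],[1.6,-0.9,17.8,-0.138],[1.6,-3.3,17.5,-0.138],[1.6,-5.7,16.9,-0.138],[0,0,0,0]]]}}

```text
t: 2.1
tcp_pos: [0.4351, -0.2844, 0.2004]
tool_rot: [-0.473, 0.524, 0.475, 0.525]
force: [-0.9, -0.3, 0.8]
finger_gap: 1.001
```

Run:
```python
from h import *
s=status.sense(); im=snapshot('wrist'); cv2.imwrite('pics/w1.png',cv2.resize(im[:,:,::-1],None,fx=1.25,fy=1.25))
np.savez('w1.npz',p=s['tcp_pos'],r=s['tool_rot']); print(pose()[:2],s['t'],s['q'])
c=cam('wrist',s['tcp_pos'],s['tool_rot']); print(w2p(c,[.4366,-.2863,.028])*1.25)
```

```text
(array([ 0.43491396, -0.28561107,  0.20056165]), np.float64(3.037580922638376)) 2.1 [-7.94380623e-01  4.29998647e-01  1.72655283e+00  5.71750162e-04
  9.87192299e-01 -2.26439402e+00]
[391.27366862 226.64181496]
```

View pics/w1.png

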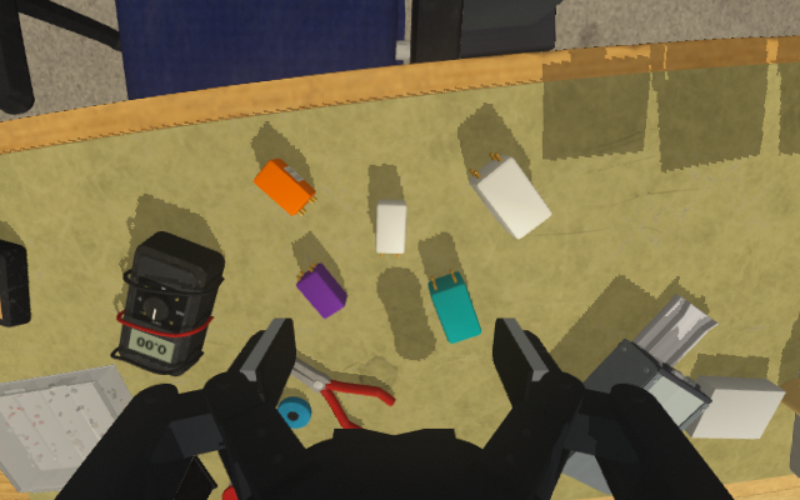

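The picture shows the relay at (391,227), where predicted. Its pins, at the far +x end, are hidden. I'll refine its pose by fitting the projected box.

```bash
cat >> h.py <<'E'
from scipy.optimize import minimize
def fitbox(c,mask,dims,z0,x0,S=4):
    L,W,H=dims; m=cv2.resize(mask,None,fx=S,fy=S,interpolation=cv2.INTER_LINEAR)>127
    def cost(v):
        x,y,a=v; co,si=np.cos(a),np.sin(a)
        P=[w2p(c,[x+co*i*L/2-si*j*W/2,y+si*i*L/2+co*j*W/2,z0+k*H]) for i in(-1,1) for j in(-1,1) for k in(0,1)]
        h=cv2.convexHull(((np.array(P,np.float32)+.5)*S-.5)); q=np.zeros(m.shape,np.uint8)
        cv2.fillConvexPoly(q,np.round(h*16).astype(np.int32),1,shift=4); q=q>0
        return 1-(q&m).sum()/(q|m).sum()
    x0=np.array(x0); r=minimize(cost,x0,method='Nelder-Mead',options=dict(initial_simplex=np.vstack([x0]+[x0+d for d in np.diag([.006,.006,.1])]),xatol=1e-4,fatol=1e-4))
    return r.x,r.fun
E
python3 - <<'E'
from h import *
d=np.load('w1.npz'); c=cam('wrist',d['p'],d['r'])
im=cv2.imread('pics/w1.png'); im=cv2.resize(im,(640,400),interpolation=cv2.INTER_AREA)
hsv=cv2.cvtColor(im,cv2.COLOR_BGR2HSV)
m=((hsv[...,1]<60)&(hsv[...,2]>120)).astype(np.uint8)
n,l,st,ce=cv2.connectedComponentsWithStats(m); k=l[int(226/1.25),int(391/1.25)]; print(st[k],ce[k])
m=(l==k).astype(np.uint8)*255
print(fitbox(c,m,(.048,.028,.028),0,[.4366,-.2863,-.106]))
t=cv2.imread('pics/top0.png'); hsv=cv2.cvtColor(t,cv2.COLOR_BGR2HSV)
m=((hsv[...,1]<60)&(hsv[...,2]>120)).astype(np.uint8); n,l,st,ce=cv2.connectedComponentsWithStats(m);k=l[247,406];print(st[k])
print(fitbox(cam('top'),(l==k).astype(np.uint8)*255,(.048,.028,.028),0,[.4366,-.2863,-.106]))
E
```

```text
[301 160  24  43 969] [312.40247678 181.0495356 ]
(array([ 0.43937482, -0.28727914, -0.10787934]), np.float64(0.09420289855072461))
[400 239  12  17 184]
(array([ 0.43626245, -0.28702613, -0.1436582 ]), np.float64(0.0772396327951883))
```

```bash
python3 -c "
from h import *
print(plan([.438,-.287,.0105],3.025,9))"
```

```text
[[[21.1, -0.4, -0.1, 0.0014], [21.1, -0.4, -0.1, 0.0014], [21.1, -0.3, -0.1, 0.0014], [21.1, -0.4, -0.1, 0.0014], [21.1, -0.3, -0.1, 0.0014], [21.1, -0.4, -0.1, 0.0014], [21.2, -0.3, -0.1, 0.0014], [21.1, -0.4, -0.2, 0.0014], [21.2, -0.3, -0.1, 0.0014]]]
(array([ 0.43798499, -0.28695451,  0.01046165]), np.float64(3.0249809226383775))
```

Call:
{"name": "arm_command", "arguments": {"series": [[[21,-1,0,0.003],[21,-1,0,0.003],[21,-1,0,0.003],[21,-0.3,0,0.003],[21,0,-0.2,0],[21,0,-0.2,0],[21,0,-0.2,0],[21,0,-0.2,0],[16,0,-0.2,0],[6,0,-0.2,0]]]}}

```text
t: 3.15
tcp_pos: [0.4371, -0.2885, 0.0093]
tool_rot: [-0.469, 0.529, 0.47, 0.529]
force: [0.0, 0.3, 0.7]
finger_gap: 1.0
```

Call:
{"name": "arm_command", "arguments": {"series": [[[0,0,0,0],[0,0,0,0],[0,0,0,0],[0,0,0,0],[0,0,0,0],[0,0,0,0],[0,0,0,0],[0,0,0,0]]], "jaw": 0, "force": 45}}

```text
t: 3.95
tcp_pos: [0.4386, -0.2886, 0.0119]
tool_rot: [-0.471, 0.528, 0.47, 0.528]
force: [-0.3, -0.3, 6.4]
finger_gap: 0.312
```

```bash
python3 -c "
from h import *
print(pose()[:2])
a=plan([.438,-.287,.15],3.025,6)
# tray target: relay centre local x=-40
u=np.array([np.cos(-.653),np.sin(-.653)]); T=np.array([.6215,-.002])-.040*u; print(T)
print(plan([*(T-.0*u),.12],-.653+np.pi,20,start=a))"
```

```text
(array([ 0.43860368, -0.28856629,  0.01192829]), np.float64(3.0257737929282538))
[[[-23.0, 0.1, 0.2, 0.0001], [-23.0, 0.1, 0.3, 0.0001], [-23.0, 0.1, 0.2, 0.0001], [-23.0, 0.2, 0.3, 0.0002], [-23.0, 0.1, 0.2, 0.0001], [-23.1, 0.2, 0.3, 0.0002]]]
[0.58972941 0.02230288]
[[[1.5, -5.7, 16.2, 0.0268], [1.5, -5.3, 16.4, 0.0268], [1.5, -4.9, 16.5, 0.0268], [1.5, -4.4, 16.7, 0.0268], [1.5, -4.0, 16.8, 0.0268], [1.5, -3.5, 16.9, 0.0268], [1.5, -3.1, 16.9, 0.0268], [1.5, -2.6, 17.0, 0.0268], [1.5, -2.1, 17.1, 0.0268], [1.5, -1.7, 17.1, 0.0268]]]
[[[1.5, -1.2, 17.2, 0.0268], [1.5, -0.8, 17.2, 0.0268], [1.5, -0.3, 17.2, 0.0268], [1.5, 0.2, 17.2, 0.0269], [1.5, 0.6, 17.2, 0.0268], [1.5, 1.1, 17.2, 0.0269], [1.5, 1.5, 17.2, 0.0268], [1.5, 2.0, 17.1, 0.0269], [1.5, 2.5, 17.1, 0.0268], [1.5, 2.9, 17.0, 0.0269]]]
(array([0.58971316, 0.02233617, 0.12002829]), np.float64(2.4885737929282508))
```

Call:
{"name": "arm_command", "arguments": {"series": [[[-20,0,0,0],[-25,0,0,0],[-25,0,0,0],[-25,0,0,0],[-25,0,0,0],[-25,0,0,0],[-25,0,0,0],[-18,0,0,0]]]}}

```text
t: 4.75
tcp_pos: [0.4382, -0.288, 0.2005]
tool_rot: [-0.471, 0.528, 0.47, 0.528]
force: [0.4, -0.6, -1.6]
finger_gap: 0.311
```

Call:
{"name": "arm_command", "arguments": {"series": [[[0,-5.7,16.2,0.027],[0,-5.3,16.4,0.027],[0,-4.9,16.5,0.027],[0,-4.4,16.7,0.027],[0,-4.0,16.8,0.027],[0,-3.5,16.9,0.027],[0,-3.1,16.9,0.027],[0,-2.6,17.0,0.027],[0,-2.1,17.1,0.027],[0,-1.7,17.1,0.027]]]}}

```text
t: 5.75
tcp_pos: [0.5137, -0.1324, 0.1988]
tool_rot: [-0.394, 0.587, 0.395, 0.587]
force: [-0.8, 1.1, -1.7]
finger_gap: 0.311
```

Call:
{"name": "arm_command", "arguments": {"series": [[[0,-1.2,17.2,0.027],[0,-0.8,17.2,0.027],[0,-0.3,17.2,0.027],[0,0.2,17.2,0.027],[0,0.6,17.2,0.027],[0,1.1,17.2,0.027],[0,1.5,17.2,0.027],[0,2.0,17.1,0.027],[0,2.5,17.1,0.027],[0,2.9,17.0,0.027]]]}}

```text
t: 6.75
tcp_pos: [0.5898, 0.022, 0.1986]
tool_rot: [-0.312, 0.635, 0.312, 0.634]
force: [-0.9, 0.0, -0.3]
finger_gap: 0.317
```

Call:
{"name": "arm_command", "arguments": {"series": [[[0,0,0,0],[0,0,0,0]]]}}

```text
t: 6.95
tcp_pos: [0.5895, 0.0212, 0.1986]
tool_rot: [-0.313, 0.635, 0.313, 0.634]
force: [-0.7, 0.1, -0.8]
finger_gap: 0.31
```

Run:
```python
from h import *
s=status.sense(); im=snapshot('wrist'); cv2.imwrite('pics/w2.png',cv2.resize(im[:,:,::-1],None,fx=1.25,fy=1.25)); cv2.imwrite('pics/w2r.png',im[:,:,::-1])
np.savez('w2.npz',p=s['tcp_pos'],r=s['tool_rot']); print(pose()[:2],s['t'],s['q'],s['finger_gap'])
```

```text
(array([0.5894039 , 0.02081354, 0.198649  ]), np.float64(2.4864583486535006)) 6.95 [-1.53043052e-01  5.19629770e-01  1.55584736e+00 -5.80969505e-04
  1.06717368e+00 -1.06926746e+00] 0.31030490785446097
```

View pics/w2.png

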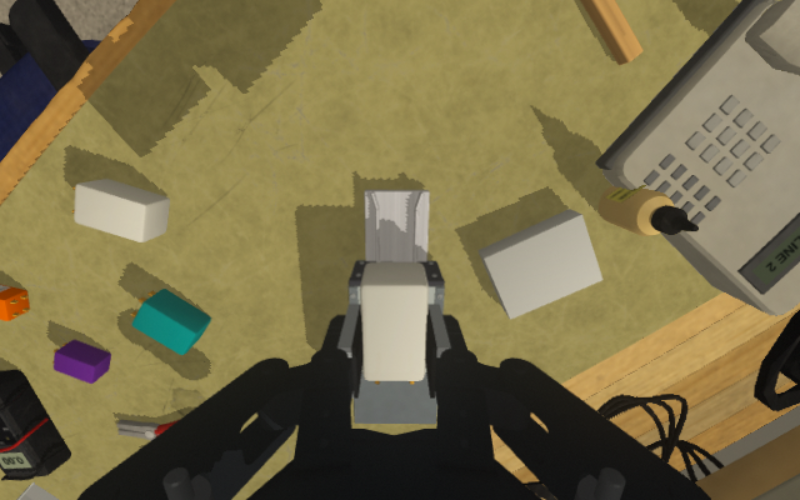

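The relay is held with its blades, at (378,382) and (411,382), towards the tester. The tray's rear edge runs from about (366,192) to (429,192). I'll enlarge that region.

Run:
```python
import cv2
a=cv2.imread('pics/w2r.png')[145:310,265:370]
cv2.imwrite('pics/c2.png',cv2.resize(a,None,fx=4,fy=4,interpolation=cv2.INTER_CUBIC)[:600])
```

```text
(no output)
```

View pics/c2.png

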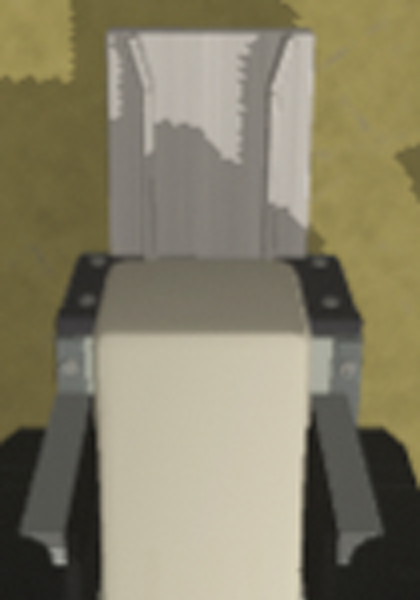

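Run:
```python
from h import *
np.set_printoptions(precision=4,suppress=True)
d=np.load('w2.npz'); c=cam('wrist',d['p'],d['r'])
g=lambda u,v,z:p2w(c,265+(u+.5)/4-.5,145+(v+.5)/4-.5,z)[:2]
L=[g(107,33,.012),g(109.5,240,.012)];Rr=[g(314.5,33,.012),g(309.5,235,.012)]
print(L,Rr,np.linalg.norm(L[0]-Rr[0]))
for e in(L,Rr):
    v=e[1]-e[0];print('yaw',np.arctan2(v[1],v[0]))
m=(L[0]+Rr[0])/2
gi=[(g(147,150,.020),g(152,250,.020)),(g(272,100,.020),g(266,245,.020))]
for e in gi: v=e[1]-e[0];print('guide yaw',np.arctan2(v[1],v[0]))
w=g(314.5,33,.012)-g(107,33,.012);print('rear edge yaw+90',np.arctan2(w[1],w[0])+np.pi/2)
for yaw in(-.653,-.66,-.645):
    u=np.array([np.cos(yaw),np.sin(yaw)]);n=np.array([-u[1],u[0]])
    print(yaw,'mouth',m+.072*u,'lat of guides rel to tray mid',[[ (q-m)@n for q in e] for e in gi])
M=Mt(pose()[1]);p=d['p']
for (a,b) in [((98,335),(308,333))]:
    A=g(*a,p[2]+.0161);B=g(*b,p[2]+.0161)
    for q in(A,B): print('tail top corner in tool y,z',(M.T@np.append(q-p[:2],0))[1:])
```

```text
[array([0.5499, 0.0181]), array([ 0.6006, -0.0219])] [array([0.5871, 0.0667]), array([0.6373, 0.0287])] 0.061180222520844735
yaw -0.6681638323070188
yaw -0.6473948772154694
guide yaw -0.6208833929677285
guide yaw -0.6749170892097595
rear edge yaw+90 2.487910333150422
-0.653 mouth [ 0.6257 -0.0014] lat of guides rel to tray mid [[np.float64(-0.01894191993945475), np.float64(-0.017927910665409393)], [np.float64(0.017923101793202518), np.float64(0.01693573052923253)]]
-0.66 mouth [ 0.6254 -0.0018] lat of guides rel to tray mid [[np.float64(-0.018706937468017028), np.float64(-0.017472021657257118)], [np.float64(0.01805156355150081), np.float64(0.01737951544990434)]]
-0.645 mouth [ 0.626  -0.0009] lat of guides rel to tray mid [[np.float64(-0.0192093341555314), np.float64(-0.01844784970390745)], [np.float64(0.01777521334243694), np.float64(0.016427532892890985)]]
tail top corner in tool y,z [ 0.023  -0.0113]
tail top corner in tool y,z [0.0234 0.0148]
```

Call:
{"name": "arm_command", "arguments": {"series": [[[18,-1.2,1,0],[20,0,1,0],[22,0,0,0],[22,0,0,0],[22,0,0,0],[22,0,0,0],[20,0,0,0],[12,0,0,0],[4,0,0,0],[0,0,0,0]]]}}

```text
t: 8.0
tcp_pos: [0.5921, 0.0216, 0.0367]
tool_rot: [-0.312, 0.635, 0.312, 0.634]
force: [0.3, -0.2, -1.1]
finger_gap: 0.317
```

Call:
{"name": "arm_command", "arguments": {"series": [[[2,0,0,0],[2,0,0,0],[2,0,0,0],[2,0,0,0],[2,0,0,0],[0,0,0,0]]]}}

```text
t: 8.6
tcp_pos: [0.5921, 0.0221, 0.0266]
tool_rot: [-0.312, 0.635, 0.312, 0.634]
force: [0.4, -0.0, -0.7]
finger_gap: 0.313
```

Call:
{"name": "arm_command", "arguments": {"series": [[[1,0,0,0],[1,0,0,0],[0.5,0,0,0],[0,0,0,0]]]}}

```text
t: 9.0
tcp_pos: [0.5922, 0.022, 0.0243]
tool_rot: [-0.312, 0.634, 0.312, 0.634]
force: [-0.3, -0.5, -0.3]
finger_gap: 0.316
```

Call:
{"name": "arm_command", "arguments": {"series": [[[0.7,0,0,0],[0.7,0,0,0],[0,0,0,0]]]}}

```text
t: 9.3
tcp_pos: [0.5923, 0.022, 0.024]
tool_rot: [-0.312, 0.634, 0.312, 0.634]
force: [-1.4, 0.4, 5.0]
finger_gap: 0.313
```

Call:
{"name": "arm_command", "arguments": {"series": [[[0,0,0,0],[0,0,0,0],[0,0,0,0],[0,0,0,0],[0,0,0,0]]], "jaw": 65}}

```text
t: 9.8
tcp_pos: [0.5922, 0.022, 0.0229]
tool_rot: [-0.312, 0.634, 0.312, 0.634]
force: [0.1, -0.3, 0.5]
finger_gap: 0.646
```

Call:
{"name": "arm_command", "arguments": {"series": [[[-10,0,0,0],[-20,0,0,0],[-25,0,0,0],[-25,0,0,0],[-25,0,0,0],[-25,0,0,0],[-25,0,0,0],[-20,0,0,0],[0,0,0,0]]]}}

```text
t: 10.7
tcp_pos: [0.5944, 0.0217, 0.2019]
tool_rot: [-0.314, 0.632, 0.311, 0.637]
force: [-0.1, -0.4, 0.4]
finger_gap: 0.65
```

Run:
```python
from h import *
s=status.sense(); im=snapshot('wrist')[:,:,::-1]; cv2.imwrite('pics/w3r.png',im)
cv2.imwrite('pics/w3.png',cv2.resize(im[120:320,220:420],None,fx=3,fy=3,interpolation=cv2.INTER_CUBIC))
np.savez('w3.npz',p=s['tcp_pos'],r=s['tool_rot']); print(pose()[:2],s['t'],s['force'],s['finger_gap'])
```

```text
(array([0.59316381, 0.02191586, 0.19994968]), np.float64(2.4858964009967615)) 10.7 [-0.14600648 -0.3701564   0.4314964 ] 0.6500048251015497
```

View pics/w3.png

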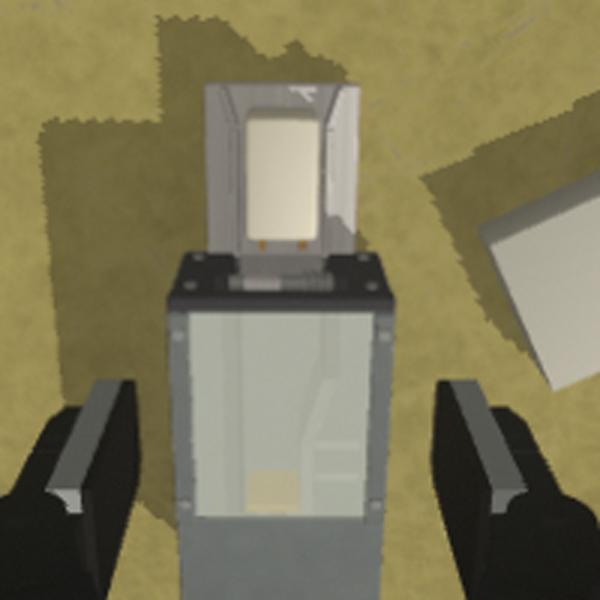

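The relay lies centred and straight between the guides, its blades at (262,245) and (303,245) just in front of the flap. The plate shows through the roof near (272,490).

Run:
```python
from h import *
np.set_printoptions(precision=4,suppress=True)
d=np.load('w3.npz'); c=cam('wrist',d['p'],d['r']);p=d['p'];M=Mt(2.4859)
g=lambda u,v,z:p2w(c,220+(u+.5)/3-.5,120+(v+.5)/3-.5,z)
def t(u,v,z): q=M.T@(g(u,v,z)-[*p[:2],z]); return q[1:]*1000
for n,a in dict(roofFL=(168,303,.062),roofFR=(395,303,.062),rL=(180,590,.062),rR=(384,590,.062),trayL=(205,85,.012),trayR=(361,85,.012),relTL=(246,118,.04),relTR=(320,118,.04),relBL=(247,241,.04),relBR=(317,241,.04),plateF=(272,471,.03),plateB=(272,512,.03)).items(): print(n,t(*a))
print(M[:,1:])
# rod refine in top
print(p)
```

```text
roofFL [-38.5348 -41.0943]
roofFR [-38.6143  41.8993]
rL [-169.0268  -42.3529]
rR [-169.2074   43.1869]
trayL [ 33.4445 -29.7904]
trayR [33.4297 31.7756]
relTL [ 25.4058 -12.5457]
relTR [25.3965 14.5181]
relBL [-22.077  -12.8667]
relBR [-22.0971  13.9953]
plateF [-132.0588   -3.9789]
plateB [-153.6246   -4.0969]
[[-0.7926  0.6097]
 [ 0.6097  0.7926]
 [ 0.      0.    ]]
[0.5944 0.0217 0.2019]
```

```bash
python3 -c "
from h import *
print(plan([.43,.266,.2],.041+np.pi,15))"
```

```text
[[[-0.0, 18.5, 6.3, -0.0464], [-0.0, 18.2, 7.1, -0.0464], [-0.0, 17.9, 8.0, -0.0465], [-0.0, 17.5, 8.8, -0.0464], [-0.0, 17.1, 9.6, -0.0465], [-0.0, 16.6, 10.4, -0.0464], [-0.0, 16.1, 11.1, -0.0465], [-0.0, 15.6, 11.8, -0.0464], [-0.0, 15.0, 12.6, -0.0465], [-0.0, 14.4, 13.2, -0.0464]]]
[[[-0.0, 13.8, 13.9, -0.0465], [-0.0, 13.1, 14.5, -0.0464], [-0.0, 12.4, 15.1, -0.0465], [-0.0, 11.7, 15.7, -0.0464], [-0.1, 11.0, 16.3, -0.0465]]]
(array([0.43000807, 0.26603754, 0.20004968]), np.float64(3.182596400996763))
```

Call:
{"name": "arm_command", "arguments": {"series": [[[0,18.5,6.3,-0.0465],[0,18.2,7.1,-0.0465],[0,17.9,8.0,-0.0465],[0,17.5,8.8,-0.0465],[0,17.1,9.6,-0.0465],[0,16.6,10.4,-0.0465],[0,16.1,11.1,-0.0465],[0,15.6,11.8,-0.0465],[0,15.0,12.6,-0.0465],[0,14.4,13.2,-0.0465]]]}}

```text
t: 11.75
tcp_pos: [0.4821, 0.1863, 0.198]
tool_rot: [-0.451, 0.544, 0.451, 0.544]
force: [0.6, 0.7, -0.1]
finger_gap: 0.647
```

Call:
{"name": "arm_command", "arguments": {"series": [[[0,13.8,13.9,-0.0465],[0,13.1,14.5,-0.0465],[0,12.4,15.1,-0.0465],[0,11.7,15.7,-0.0465],[0,11.0,16.3,-0.0465],[0,0,0,0],[0,0,0,0]]]}}

```text
t: 12.45
tcp_pos: [0.4284, 0.2667, 0.198]
tool_rot: [0.511, -0.489, -0.511, -0.489]
force: [-0.3, 0.6, -0.4]
finger_gap: 0.646
```

Run:
```python
from h import *
s=status.sense(); im=snapshot('wrist')[:,:,::-1]; cv2.imwrite('pics/w4r.png',im)
cv2.imwrite('pics/w4.png',cv2.resize(im,None,fx=1.25,fy=1.25,interpolation=cv2.INTER_CUBIC))
np.savez('w4.npz',p=s['tcp_pos'],r=s['tool_rot']); print(pose()[:2],s['t'],s['q'])
```

```text
(array([0.42889021, 0.2662551 , 0.19805726]), np.float64(-3.098716109016291)) 12.45 [ 3.35210770e-01  4.13787236e-01  1.76666666e+00 -4.56056763e-04
  9.60881751e-01 -1.27932052e+00]
```

View pics/w4.png

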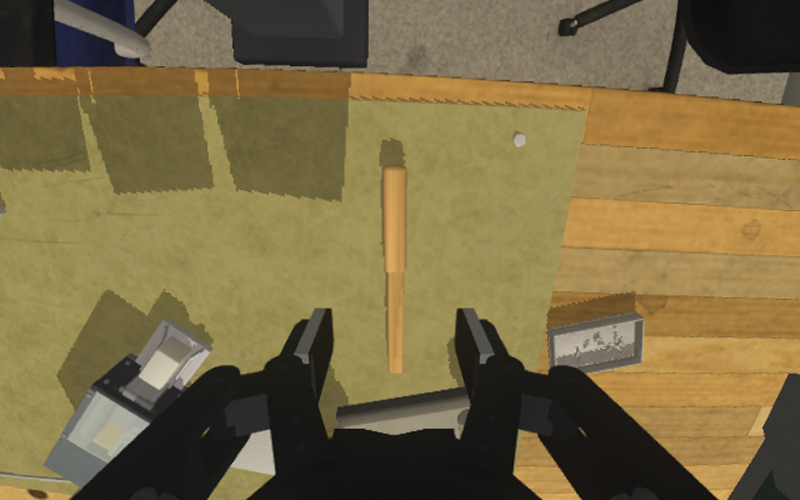

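The rod's handle end is at (395,167), the step at (396,272) and the tip at (395.5,373).

Run:
```python
from h import *
np.set_printoptions(precision=4,suppress=True)
d=np.load('w4.npz'); c=cam('wrist',d['p'],d['r']);p=d['p']
im=cv2.imread('pics/w4r.png'); hsv=cv2.cvtColor(im,cv2.COLOR_BGR2HSV)
m=((hsv[...,0]<20)&(hsv[...,1]>70)).astype(np.uint8);n,l,st,ce=cv2.connectedComponentsWithStats(m);k=l[180,316];print(st[k])
_,yaw,_=pose();M=Mt(yaw)
def t(u,v,z): q=M.T@(p2w(c,u,v,z)-[*p[:2],z]); return q[1:]*1000
for v in(140,160,180,200,210,225,250,270,290):
    x=np.where(l[v]==k)[0]; print(v,x.min(),x.max(),t((x.min()+x.max())/2,v,.018))
print('tail',t(316,(167)/1.25,.02),'step',t(316.5,272/1.25,.02),'tip',t(316.5,373/1.25,.018))
```

```text
[ 306  132   19  166 2473]
140 306 324 [44.6063 -0.1969]
160 307 324 [21.6507  0.4179]
180 307 324 [-2.3151  0.4653]
200 307 324 [-27.3942   0.5152]
210 308 324 [-40.3859   1.158 ]
225 310 321 [-60.4874   0.5815]
250 310 321 [-95.765    0.6528]
270 310 321 [-125.7654    0.7139]
290 311 321 [-157.5436    1.4655]
tail [51.9265  0.9195] step [-49.6711   1.7961] tip [-171.4704    2.198 ]
```

Call:
{"name": "arm_command", "arguments": {"series": [[[20,0,0,0],[22,0,0,0],[22,0,0,0],[22,0,0,0],[22,0,0,0],[22,0,0,0],[22,0,0,0],[22,0,0,0],[15,0,0,0],[6,0,0,0]]]}}

```text
t: 13.5
tcp_pos: [0.4291, 0.2652, 0.0016]
tool_rot: [-0.51, 0.49, 0.51, 0.489]
force: [0.3, 0.9, 0.6]
finger_gap: 0.646
```

Call:
{"name": "arm_command", "arguments": {"series": [[[0,0,0,0],[0,0,0,0],[0,0,0,0],[0,0,0,0],[0,0,0,0],[0,0,0,0],[0,0,0,0]]], "jaw": 0, "force": 90}}

```text
t: 14.2
tcp_pos: [0.4298, 0.2663, 0.004]
tool_rot: [0.511, -0.489, -0.51, -0.49]
force: [-0.6, 0.3, 6.9]
finger_gap: 0.229
```

Call:
{"name": "arm_command", "arguments": {"series": [[[-16,0,0,0],[-20,0,0,0],[-22,0,0,0],[-22,0,0,0],[-16,0,0,0],[0,0,0,0]]]}}

```text
t: 14.8
tcp_pos: [0.4302, 0.2666, 0.1009]
tool_rot: [0.511, -0.488, -0.51, -0.491]
force: [0.7, 1.1, -0.8]
finger_gap: 0.235
```

```bash
python3 -c "
from h import *
print(pose()[:2])
print(plan([.4237,.1516,.1],2.4859,10))"
```

```text
(array([0.43024872, 0.26662231, 0.10093837]), np.float64(-3.0997328452196764))
[[[0.1, 1.1, -11.5, 0.0698], [0.1, 0.3, -11.5, 0.0698], [0.1, -0.5, -11.5, 0.0697], [0.1, -1.3, -11.5, 0.0698], [0.1, -2.0, -11.3, 0.0697], [0.1, -2.8, -11.2, 0.0698], [0.1, -3.6, -10.9, 0.0697], [0.1, -4.4, -10.7, 0.0698], [0.1, -5.1, -10.3, 0.0697], [0.0, -5.8, -9.9, 0.0698]]]
(array([0.42371938, 0.15163136, 0.10003837]), np.float64(-3.797332845219676))
```

Call:
{"name": "arm_command", "arguments": {"series": [[[0,1.1,-11.5,0.07],[0,0.3,-11.5,0.07],[0,-0.5,-11.5,0.07],[0,-1.3,-11.5,0.07],[0,-2.0,-11.3,0.07],[0,-2.8,-11.2,0.07],[0,-3.6,-10.9,0.07],[0,-4.4,-10.7,0.07],[0,-5.1,-10.3,0.07],[0,-5.8,-9.9,0.068]]]}}

```text
t: 15.8
tcp_pos: [0.4216, 0.1506, 0.0981]
tool_rot: [-0.311, 0.635, 0.311, 0.634]
force: [-0.3, -0.8, -1.4]
finger_gap: 0.236
```

Call:
{"name": "arm_command", "arguments": {"series": [[[12,0,0,0],[15,0,0,0],[15,0,0,0],[12,0,0,0],[6,0,0,0],[0,0,0,0],[0,0,0,0]]]}}

```text
t: 16.5
tcp_pos: [0.4222, 0.1511, 0.0389]
tool_rot: [-0.312, 0.635, 0.312, 0.634]
force: [0.2, -0.1, -1.0]
finger_gap: 0.234
```

Run:
```python
from h import *
p,y,s=pose();im=snapshot('wrist')[:,:,::-1]; cv2.imwrite('pics/w5r.png',im)
sc=snapshot('scene')[:,:,::-1]
a=cv2.resize(im,None,fx=1.25,fy=1.25,interpolation=cv2.INTER_CUBIC); b=cv2.resize(sc[150:230,200:400],None,fx=4,fy=4)[:100*4]
o=np.zeros((600,800,3),np.uint8);o[:330]=a[170:500];o[330:600]=b[40:310];cv2.imwrite('pics/w5.png',o)
u=np.array([-np.cos(y),-np.sin(y)]);n=np.array([-u[1],u[0]])
print(p,y,s['t'],'along',p[:2]@u,'lat',p[:2]@n)
np.savez('w5.npz',p=s['tcp_pos'],r=s['tool_rot'])
```

```text
[0.42223303 0.15110769 0.03887037] 2.485317657009076 16.5 along 0.24232145769990102 lat 0.37735205993587295
```

View pics/w5.png

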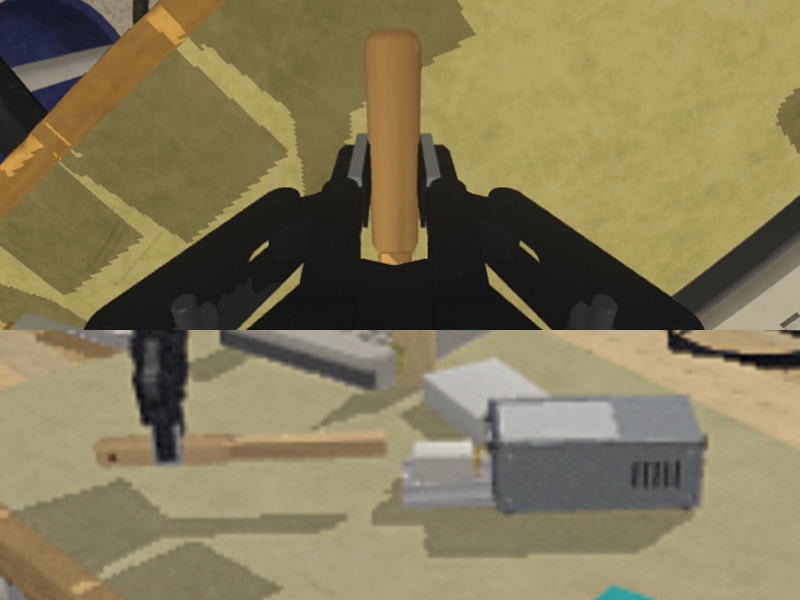

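Call:
{"name": "arm_command", "arguments": {"series": [[[8,0,0.7,0],[7,0,0.6,0],[4,0,0,0],[0,0,0,0]]]}}

```text
t: 17.0
tcp_pos: [0.4227, 0.1521, 0.0193]
tool_rot: [-0.312, 0.635, 0.312, 0.634]
force: [0.7, -0.0, -0.7]
finger_gap: 0.229
```

Run:
```python
from h import *
np.set_printoptions(precision=4,suppress=True)
d=np.load('w5.npz');p=d['p'];c=cam('scene');y=2.4853
u=np.array([-np.cos(y),-np.sin(y),0]);
for n,a,z in(('tip top',.173,.014),('tip bot',.173,-.002),('tail top',-.052,.016),('tail bot',-.052,-.004)):
    q=w2p(c,p+u*a+[0,0,z]); print(n,(q-[200,150]+.5)*4+[0,290])
p,y,s=pose();u=np.array([-np.cos(y),-np.sin(y)]);n=np.array([-u[1],u[0]])
print(p,y,'along',p[:2]@u,'lat',p[:2]@n,s['force'])
```

```text
tip top [393.3086 436.8225]
tip bot [393.9289 455.2318]
tail top [102.617  442.4473]
tail bot [105.3462 465.4674]
[0.4227 0.1521 0.0193] 2.485329044255334 along 0.24211812503771826 lat 0.3784065068749437 [ 0.6847 -0.0202 -0.6846]
```

Call:
{"name": "arm_command", "arguments": {"series": [[[0,-4,0,0],[0,-4,0,0],[0,-4,0,0],[0,-3,0,0],[0,-3,0,0],[0,-4,0,0],[0,-4,0,0],[0,-4,0,0],[0,-4,0,0],[0,-4,0,0]]]}}

```text
t: 18.0
tcp_pos: [0.4524, 0.1289, 0.0199]
tool_rot: [-0.312, 0.635, 0.313, 0.634]
force: [-3.2, 2.3, 0.0]
finger_gap: 0.231
```

Call:
{"name": "arm_command", "arguments": {"series": [[[0,-4,0,0],[0,-4,0,0],[0,-4,0,0],[0,-4,0,0],[0,-4,0,0]]]}}

```text
t: 18.5
tcp_pos: [0.4683, 0.1167, 0.0199]
tool_rot: [-0.312, 0.635, 0.312, 0.634]
force: [-3.3, 1.7, -0.5]
finger_gap: 0.233
```

```bash
cat > st.py <<'E'
from h import *
p,y,s=pose();y=2.4853;u=np.array([-np.cos(y),-np.sin(y)]);n=np.array([-u[1],u[0]])
print('t',s['t'],'d mm',round((p[:2]@u-.3234)*1000,1),'lat',round(p[:2]@n*1000,1),'z',round(p[2]*1000,1),'push',round(-s['force'][:2]@u,2),'side',round(s['force'][:2]@n,2),'fz',round(s['force'][2],2))
E
python3 st.py
```

```text
t 18.5 d mm -23.5 lat 378.2 z 19.9 push 3.66 side -0.73 fz -0.54
```

Call:
{"name": "arm_command", "arguments": {"series": [[[0,-4,0,0],[0,-4,0,0],[0,-4,0,0],[0,-3,0,0],[0,-3,0,0]]]}}

```text
t: 19.0
tcp_pos: [0.4841, 0.1054, 0.0201]
tool_rot: [-0.312, 0.634, 0.312, 0.635]
force: [-1.8, 2.2, -1.0]
finger_gap: 0.229
```

Call:
{"name": "arm_command", "arguments": {"series": [[[0,-2,0,0],[0,-2,0,0],[0,-2,0,0],[0,-2,0,0]]]}}

```text
t: 19.4
tcp_pos: [0.4897, 0.1008, 0.02]
tool_rot: [-0.312, 0.635, 0.312, 0.634]
force: [-2.0, 1.6, -0.3]
finger_gap: 0.227
```

Call:
{"name": "arm_command", "arguments": {"series": [[[0,-2,0,0],[0,-2,0,0],[0,-2,0,0],[0,-2,0,0]]]}}

```text
t: 19.8
tcp_pos: [0.4957, 0.0959, 0.02]
tool_rot: [-0.312, 0.635, 0.312, 0.634]
force: [-3.4, 2.1, -0.8]
finger_gap: 0.23
```

```bash
python3 st.py
```

```text
t 19.8 d mm 10.8 lat 378.5 z 20.0 push 4.03 side -0.4 fz -0.79
```

Call:
{"name": "arm_command", "arguments": {"series": [[[0,-2,0,0],[0,-2,0,0],[0,-2,0,0]]]}}

```text
t: 20.1
tcp_pos: [0.5008, 0.0922, 0.02]
tool_rot: [-0.312, 0.635, 0.312, 0.634]
force: [-4.1, 2.7, -0.4]
finger_gap: 0.232
```

Call:
{"name": "arm_command", "arguments": {"series": [[[0,-2,0,0],[0,-2,0,0],[0,-2,0,0]]]}}

```text
t: 20.4
tcp_pos: [0.5038, 0.089, 0.0198]
tool_rot: [-0.311, 0.636, 0.313, 0.633]
force: [-5.7, 3.7, 0.2]
finger_gap: 0.233
```

Call:
{"name": "arm_command", "arguments": {"series": [[[0,-2,0,0],[0,-2,0,0],[0,-2,0,0]]]}}

```text
t: 20.7
tcp_pos: [0.5067, 0.0857, 0.0196]
tool_rot: [-0.31, 0.637, 0.313, 0.632]
force: [-8.6, 5.4, 0.5]
finger_gap: 0.234
```

```bash
python3 st.py
```

```text
t 20.7 d mm 25.8 lat 377.1 z 19.6 push 10.13 side -1.0 fz 0.54
```

Call:
{"name": "arm_command", "arguments": {"series": [[[0,-1.5,0,0],[0,-1.5,0,0]]]}}

```text
t: 20.9
tcp_pos: [0.5069, 0.0844, 0.0193]
tool_rot: [-0.309, 0.638, 0.314, 0.631]
force: [-11.4, 7.1, 1.9]
finger_gap: 0.232
```

Call:
{"name": "arm_command", "arguments": {"series": [[[0,-1.5,0,0],[0,-1.5,0,0]]]}}

```text
t: 21.1
tcp_pos: [0.5073, 0.0832, 0.0191]
tool_rot: [-0.309, 0.639, 0.315, 0.63]
force: [-9.1, 5.8, 2.8]
finger_gap: 0.231
```

```bash
python3 st.py
```

```text
t 21.1 d mm 27.7 lat 375.5 z 19.1 push 10.72 side -0.99 fz 2.82
```

```bash
cat >> st.py <<'E'
M=R.from_quat(s['tool_rot']).as_matrix(); r=-M[:,1]
print('rod dir along/lat/up mm per 173:',np.round(173*np.array([r[:2]@u,r[:2]@n,r[2]]),1),'jaw axis up',round(M[2,2],3))
E
python3 st.py
```

```text
t 21.1 d mm 27.7 lat 375.5 z 19.1 push 10.72 side -0.99 fz 2.82
rod dir along/lat/up mm per 173: [ 1.73e+02 -1.00e-01 -2.40e+00] jaw axis up -0.008
```

Call:
{"name": "arm_command", "arguments": {"series": [[[0,-1,1,0],[0,-1,0.5,0]]]}}

```text
t: 21.3
tcp_pos: [0.5135, 0.0821, 0.0195]
tool_rot: [-0.31, 0.637, 0.313, 0.632]
force: [-7.6, 3.7, 0.5]
finger_gap: 0.231
```

```bash
python3 st.py
```

```text
t 21.3 d mm 33.4 lat 378.4 z 19.5 push 8.23 side -1.73 fz 0.45
rod dir along/lat/up mm per 173: [173.   -0.2  -1.3] jaw axis up -0.004
```

Call:
{"name": "arm_command", "arguments": {"series": [[[0,-1,0,0],[0,-1,0,0],[0,-1,0,0]]]}}

```text
t: 21.6
tcp_pos: [0.5161, 0.0802, 0.0194]
tool_rot: [-0.31, 0.637, 0.313, 0.632]
force: [-6.5, 2.9, -1.8]
finger_gap: 0.236
```

```bash
python3 st.py
```

```text
t 21.6 d mm 36.6 lat 378.5 z 19.4 push 6.94 side -1.67 fz -1.82
rod dir along/lat/up mm per 173: [173.   -0.2  -1.2] jaw axis up -0.004
```

Call:
{"name": "arm_command", "arguments": {"series": [[[0,-1,0,0],[0,-1,0,0],[0,-1,0,0]]]}}

```text
t: 21.9
tcp_pos: [0.5187, 0.0781, 0.0192]
tool_rot: [-0.31, 0.637, 0.313, 0.632]
force: [-6.5, 2.7, -1.2]
finger_gap: 0.23
```

```bash
python3 st.py
```

```text
t 21.9 d mm 39.9 lat 378.4 z 19.2 push 6.81 side -1.85 fz -1.2
rod dir along/lat/up mm per 173: [173.   -0.3  -1.2] jaw axis up -0.004
```

Call:
{"name": "arm_command", "arguments": {"series": [[[0,-1,0,0],[0,-1,0,0],[0,-1,0,0]]]}}

```text
t: 22.2
tcp_pos: [0.5211, 0.0762, 0.0192]
tool_rot: [-0.31, 0.637, 0.313, 0.632]
force: [-6.3, 2.0, -1.4]
finger_gap: 0.23
```

Call:
{"name": "arm_command", "arguments": {"series": [[[0,-1,0,0],[0,-1,0,0]]]}}

```text
t: 22.4
tcp_pos: [0.5227, 0.0749, 0.0192]
tool_rot: [-0.31, 0.637, 0.313, 0.632]
force: [-5.5, 1.2, -1.2]
finger_gap: 0.235
```

Call:
{"name": "arm_command", "arguments": {"series": [[[0,-1,0,0],[0,-1,0,0]]]}}

```text
t: 22.6
tcp_pos: [0.5242, 0.0736, 0.0191]
tool_rot: [-0.31, 0.637, 0.313, 0.632]
force: [-6.0, 2.1, -1.8]
finger_gap: 0.232
```

```bash
python3 st.py
```

```text
t 22.6 d mm 47.0 lat 378.2 z 19.1 push 6.04 side -1.97 fz -1.77
rod dir along/lat/up mm per 173: [173.   -0.4  -1.2] jaw axis up -0.004
```

Call:
{"name": "arm_command", "arguments": {"series": [[[0,-1,0,0],[0,-1,0,0]]]}}

```text
t: 22.8
tcp_pos: [0.5259, 0.0724, 0.0191]
tool_rot: [-0.31, 0.637, 0.313, 0.632]
force: [-6.7, 1.4, -1.7]
finger_gap: 0.229
```

Call:
{"name": "arm_command", "arguments": {"series": [[[0,-1,0,0],[0,-1,0,0]]]}}

```text
t: 23.0
tcp_pos: [0.5281, 0.0712, 0.0192]
tool_rot: [-0.31, 0.637, 0.313, 0.633]
force: [-6.1, 2.0, -2.7]
finger_gap: 0.231
```

Call:
{"name": "arm_command", "arguments": {"series": [[[0,-1,0,0],[0,-1,0,0]]]}}

```text
t: 23.2
tcp_pos: [0.5295, 0.07, 0.0192]
tool_rot: [-0.31, 0.637, 0.313, 0.633]
force: [-5.9, 1.7, -2.0]
finger_gap: 0.229
```

```bash
python3 st.py
```

```text
t 23.2 d mm 53.3 lat 378.5 z 19.2 push 5.7 side -2.2 fz -1.97
rod dir along/lat/up mm per 173: [173.   -0.3  -1.1] jaw axis up -0.004
```

Call:
{"name": "arm_command", "arguments": {"series": [[[0,-1,0,0],[0,-1,0,0]]]}}

```text
t: 23.4
tcp_pos: [0.5305, 0.069, 0.0191]
tool_rot: [-0.31, 0.637, 0.313, 0.632]
force: [-7.1, 3.8, -2.1]
finger_gap: 0.234
```

Call:
{"name": "arm_command", "arguments": {"series": [[[0,-1,0,0],[0,-1,0,0]]]}}

```text
t: 23.6
tcp_pos: [0.5316, 0.0681, 0.019]
tool_rot: [-0.31, 0.637, 0.314, 0.632]
force: [-7.1, 4.6, -2.2]
finger_gap: 0.233
```

```bash
python3 st.py
```

```text
t 23.6 d mm 56.2 lat 378.3 z 19.0 push 8.43 side -0.68 fz -2.17
rod dir along/lat/up mm per 173: [173.   -0.2  -1.4] jaw axis up -0.004
```

Call:
{"name": "arm_command", "arguments": {"series": [[[0,-1,0,0],[0,-1,0,0]]]}}

```text
t: 23.8
tcp_pos: [0.5327, 0.067, 0.0189]
tool_rot: [-0.31, 0.638, 0.314, 0.632]
force: [-8.7, 3.9, -1.5]
finger_gap: 0.233
```

```bash
python3 st.py
```

```text
t 23.8 d mm 57.7 lat 378.1 z 18.9 push 9.28 side -2.18 fz -1.46
rod dir along/lat/up mm per 173: [173.   -0.2  -1.6] jaw axis up -0.005
```

Call:
{"name": "arm_command", "arguments": {"series": [[[0,-1,0,0],[0,-1,0,0]]]}}

```text
t: 24.0
tcp_pos: [0.5339, 0.066, 0.0189]
tool_rot: [-0.31, 0.638, 0.314, 0.631]
force: [-8.9, 5.2, -1.3]
finger_gap: 0.232
```

```bash
python3 st.py
```

```text
t 24.0 d mm 59.3 lat 378.1 z 18.9 push 10.28 side -1.3 fz -1.31
rod dir along/lat/up mm per 173: [ 1.73e+02 -1.00e-01 -1.70e+00] jaw axis up -0.005
```

Call:
{"name": "arm_command", "arguments": {"series": [[[0,-1,0,0],[0,-0.5,0,0]]]}}

```text
t: 24.2
tcp_pos: [0.5343, 0.0654, 0.0188]
tool_rot: [-0.309, 0.638, 0.315, 0.631]
force: [-9.9, 6.2, -0.1]
finger_gap: 0.235
```

```bash
python3 st.py
```

```text
t 24.2 d mm 60.0 lat 377.8 z 18.8 push 11.64 side -1.09 fz -0.06
rod dir along/lat/up mm per 173: [ 1.73e+02 -1.00e-01 -2.00e+00] jaw axis up -0.006
```

Call:
{"name": "arm_command", "arguments": {"series": [[[0,-0.8,0,0],[0,-0.7,0,0]]]}}

```text
t: 24.4
tcp_pos: [0.5346, 0.0649, 0.0187]
tool_rot: [-0.309, 0.639, 0.315, 0.63]
force: [-10.6, 8.1, 0.2]
finger_gap: 0.23
```

```bash
python3 st.py
```

```text
t 24.4 d mm 60.5 lat 377.6 z 18.7 push 13.3 side -0.04 fz 0.18
rod dir along/lat/up mm per 173: [ 1.73e+02 -1.00e-01 -2.30e+00] jaw axis up -0.007
```

Call:
{"name": "arm_command", "arguments": {"series": [[[0,-0.7,0,0],[0,-0.5,0,0]]]}}

```text
t: 24.6
tcp_pos: [0.5347, 0.0645, 0.0186]
tool_rot: [-0.309, 0.639, 0.316, 0.63]
force: [-11.6, 9.6, 0.3]
finger_gap: 0.23
```

```bash
python3 st.py
```

```text
t 24.6 d mm 60.9 lat 377.4 z 18.6 push 15.08 side 0.5 fz 0.29
rod dir along/lat/up mm per 173: [173.   -0.   -2.5] jaw axis up -0.007
```

Call:
{"name": "arm_command", "arguments": {"series": [[[0,-0.6,0,0],[0,-0.4,0,0],[0,0,0,0],[0,0,0,0]]]}}

```text
t: 25.0
tcp_pos: [0.5349, 0.0642, 0.0185]
tool_rot: [-0.308, 0.639, 0.316, 0.63]
force: [-12.0, 10.1, 0.6]
finger_gap: 0.236
```

```bash
python3 st.py
```

```text
t 25.0 d mm 61.2 lat 377.2 z 18.5 push 15.68 side 0.67 fz 0.6
rod dir along/lat/up mm per 173: [173.   -0.   -2.7] jaw axis up -0.008
```

Call:
{"name": "arm_command", "arguments": {"series": [[[0,1,0,0],[0,2,0,0],[0,2,0,0],[0,3,0,0],[0,5,0,0],[0,7,0,0],[0,8,0,0],[0,8,0,0],[0,8,0,0],[0,8,0,0]]]}}

```text
t: 26.0
tcp_pos: [0.5006, 0.0941, 0.02]
tool_rot: [-0.312, 0.635, 0.313, 0.634]
force: [-0.5, 0.5, -3.2]
finger_gap: 0.23
```

Call:
{"name": "arm_command", "arguments": {"series": [[[0,10,0,0],[0,10,0,0],[0,10,0,0],[0,10,0,0],[0,10,0,0],[0,12,0,0],[0,12,0,0],[0,12,0,0],[0,12,0,0],[0,0,0,0]]]}}

```text
t: 27.0
tcp_pos: [0.4217, 0.154, 0.02]
tool_rot: [-0.312, 0.635, 0.313, 0.633]
force: [0.3, -0.3, -1.3]
finger_gap: 0.227
```

```bash
python3 st.py
python3 - <<'E'
from h import *
top=snapshot('top')[:,:,::-1];sc=snapshot('scene')[:,:,::-1]
o=np.zeros((560,800,3),np.uint8)
a=cv2.resize(top[130:223,275:355],None,fx=6,fy=6,interpolation=cv2.INTER_CUBIC);b=cv2.resize(sc[150:230,290:390],None,fx=3,fy=3,interpolation=cv2.INTER_CUBIC)
o[:558,:480]=a;o[:240,490:790]=b;cv2.imwrite('pics/f1.png',o)
E
```

```text
t 27.0 d mm -83.3 lat 379.3 z 20.0 push -0.43 side 0.0 fz -1.28
rod dir along/lat/up mm per 173: [173.    0.3  -0.4] jaw axis up -0.002
```

View pics/f1.png

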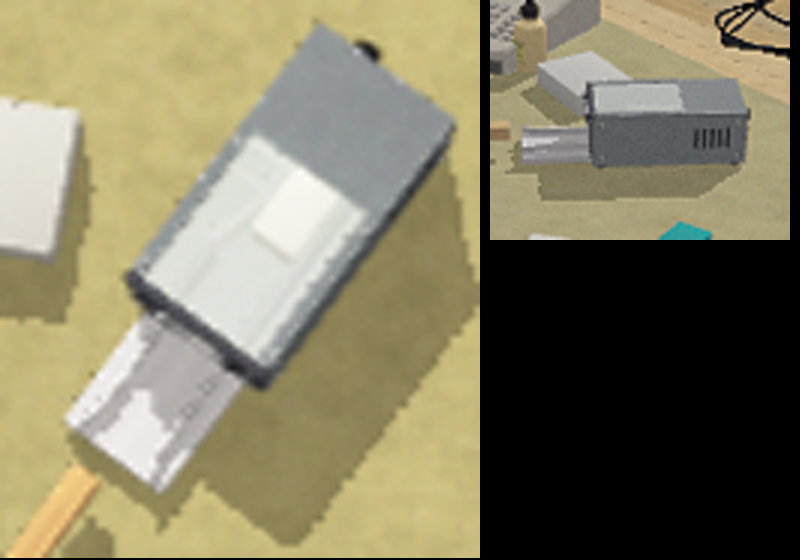

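The relay is inside, under the clear roof, with its tail near (272,243). The tray is empty and the rod is out. I'll put the rod back where it lay.

Run:
```python
from h import *
c=cam('top');y=2.4853;u=np.array([-np.cos(y),-np.sin(y)])
for U,V in((252,222),(293,258)):
  q=p2w(c,275+U/6,130+V/6,.04);print('tail local',(q[:2]@u-.4964)*1000)
p,yy,_=pose();p=p.copy();p[2]+=.08
print(plan([.4295,.2655,.1],.043+np.pi,10,start=(p,yy)))
```

```text
tail local 58.184571266915064
tail local 55.64623998389112
[[[0.0, 6.4, 9.2, -0.0698], [0.0, 5.8, 9.6, -0.0699], [0.0, 5.1, 10.0, -0.0698], [0.0, 4.4, 10.3, -0.0699], [0.0, 3.6, 10.6, -0.0698], [0.0, 2.9, 10.8, -0.0699], [0.0, 2.1, 11.0, -0.0698], [0.0, 1.3, 11.2, -0.0699], [0.0, 0.6, 11.2, -0.0698], [0.0, -0.3, 11.2, -0.0699]]]
(array([0.42954436, 0.26546139, 0.10003358]), np.float64(3.1846162652219148))
```

Call:
{"name": "arm_command", "arguments": {"series": [[[-10,2,0,0],[-20,3,0,0],[-20,0,0,0],[-20,0,0,0],[-10,0,0,0],[0,0,0,0]]]}}

```text
t: 27.7
tcp_pos: [0.4216, 0.1562, 0.1015]
tool_rot: [-0.313, 0.633, 0.312, 0.636]
force: [0.1, 0.4, -1.0]
finger_gap: 0.231
```

Call:
{"name": "arm_command", "arguments": {"series": [[[0,6,9.2,-0.07],[0,5.5,9.6,-0.07],[0,4.6,10.0,-0.07],[0,4.0,10.3,-0.07],[0,3.2,10.6,-0.07],[0,2.5,10.8,-0.07],[0,1.7,11.0,-0.07],[0,0.9,11.2,-0.07],[0,0.2,11.2,-0.07],[0,-0.3,11.2,-0.07]]]}}

```text
t: 28.7
tcp_pos: [0.4284, 0.267, 0.099]
tool_rot: [-0.511, 0.489, 0.512, 0.488]
force: [-1.0, 0.2, -0.3]
finger_gap: 0.235
```

Call:
{"name": "arm_command", "arguments": {"series": [[[15,0,0,0],[20,0,0,0],[20,0,0,0],[18,0,0,0],[10,0,0,0],[5,0,0,0],[0,0,0,0]]]}}

```text
t: 29.4
tcp_pos: [0.4285, 0.2667, 0.0113]
tool_rot: [-0.511, 0.489, 0.511, 0.489]
force: [0.2, 0.4, -0.7]
finger_gap: 0.23
```

```bash
python3 st.py
```

```text
t 29.4 d mm -146.7 lat 472.7 z 11.3 push 0.08 side 0.47 fz -0.66
rod dir along/lat/up mm per 173: [132.3 111.4  -0.2] jaw axis up -0.0
```

Call:
{"name": "arm_command", "arguments": {"series": [[[2,0,0,0],[2,0,0,0],[1.5,0,0,0],[1,0,0,0],[0,0,0,0]]]}}

```text
t: 29.9
tcp_pos: [0.4289, 0.267, 0.0056]
tool_rot: [0.511, -0.489, -0.511, -0.489]
force: [0.4, 0.4, -1.7]
finger_gap: 0.233
```

Call:
{"name": "arm_command", "arguments": {"series": [[[0.8,0,0,0],[0.8,0,0,0],[0,0,0,0]]]}}

```text
t: 30.2
tcp_pos: [0.4289, 0.267, 0.004]
tool_rot: [0.511, -0.489, -0.511, -0.489]
force: [-0.7, -0.4, -0.4]
finger_gap: 0.234
```

Call:
{"name": "arm_command", "arguments": {"series": [[[0.7,0,0,0],[0.6,0,0,0],[0,0,0,0]]]}}

```text
t: 30.5
tcp_pos: [0.4289, 0.267, 0.004]
tool_rot: [0.511, -0.489, -0.511, -0.489]
force: [-2.1, -1.2, 11.0]
finger_gap: 0.229
```

Contact with the bench. I'll release the rod, rise, and go and look at the tester.

Call:
{"name": "arm_command", "arguments": {"series": [[[-0.7,0,0,0],[0,0,0,0],[0,0,0,0],[0,0,0,0],[0,0,0,0]]], "jaw": 65}}

```text
t: 31.0
tcp_pos: [0.4287, 0.2669, 0.0031]
tool_rot: [-0.511, 0.489, 0.511, 0.489]
force: [-0.1, -0.6, 0.3]
finger_gap: 0.652
```

Call:
{"name": "arm_command", "arguments": {"series": [[[-10,0,0,0],[-20,0,0,0],[-25,0,0,0],[-25,0,0,0],[-25,0,0,0],[-25,0,0,0],[-25,0,0,0],[-25,0,0,0],[-15,0,0,0],[0,0,0,0]]]}}

```text
t: 32.0
tcp_pos: [0.43, 0.2674, 0.201]
tool_rot: [0.512, -0.487, -0.51, -0.491]
force: [0.1, 0.0, -0.9]
finger_gap: 0.651
```

```bash
python3 -c "
from h import *
u=np.array([.7923,-.6101]);n=np.array([.6101,.7923])
P=.40*u+.3785*n
print(pose()[:2],P);plan([*P,.2],2.4853,15)"
```

```text
(array([0.43003391, 0.26744425, 0.2010211 ]), np.float64(-3.0977845290522907)) [0.54784285 0.05584555]
[[[0.1, -7.2, -14.4, 0.0467], [0.1, -7.9, -14.1, 0.0467], [0.1, -8.5, -13.7, 0.0467], [0.1, -9.2, -13.3, 0.0467], [0.1, -9.8, -12.8, 0.0467], [0.1, -10.4, -12.4, 0.0467], [0.0, -10.9, -11.9, 0.0467], [0.1, -11.5, -11.3, 0.0467], [0.0, -12.0, -10.8, 0.0466], [0.1, -12.5, -10.2, 0.0467]]]
[[[0.0, -13.0, -9.7, 0.0466], [0.1, -13.4, -9.0, 0.0467], [0.0, -13.8, -8.4, 0.0466], [0.1, -14.1, -7.8, 0.0467], [0.0, -14.5, -7.0, 0.0466]]]
```

Call:
{"name": "arm_command", "arguments": {"series": [[[0,-7.2,-14.4,0.0467],[0,-7.9,-14.1,0.0467],[0,-8.5,-13.7,0.0467],[0,-9.2,-13.3,0.0467],[0,-9.8,-12.8,0.0467],[0,-10.4,-12.4,0.0467],[0,-10.9,-11.9,0.0467],[0,-11.5,-11.3,0.0467],[0,-12.0,-10.8,0.0467],[0,-12.5,-10.2,0.0467]]]}}

```text
t: 33.0
tcp_pos: [0.5075, 0.125, 0.1979]
tool_rot: [-0.383, 0.595, 0.383, 0.594]
force: [0.6, -0.2, -0.9]
finger_gap: 0.65
```

Call:
{"name": "arm_command", "arguments": {"series": [[[0,-13.0,-9.7,0.0467],[0,-13.4,-9.0,0.0467],[0,-13.8,-8.4,0.0467],[0,-14.1,-7.8,0.0467],[0,-14.5,-7.0,0.0467],[0,0,0,0],[0,0,0,0]]]}}

```text
t: 33.7
tcp_pos: [0.5465, 0.0551, 0.1982]
tool_rot: [-0.311, 0.635, 0.312, 0.635]
force: [0.1, -0.5, 0.7]
finger_gap: 0.652
```

Run:
```python
from h import *
p,y,s=pose();im=snapshot('wrist')[:,:,::-1];top=snapshot('top')[:,:,::-1]
np.savez('w6.npz',p=s['tcp_pos'],r=s['tool_rot']);cv2.imwrite('pics/w6r.png',im)
o=np.zeros((600,800,3),np.uint8)
o[:,:560]=cv2.resize(im[140:340,222:409],(560,600),interpolation=cv2.INTER_CUBIC)
o[:400,570:770]=cv2.resize(top[180:280,195:245],(200,400))
cv2.imwrite('pics/f2.png',o);print(p,y,s['t'])
```

```text
[0.54646044 0.05508221 0.19815971] 2.483768712309023 33.7
```

View pics/f2.png

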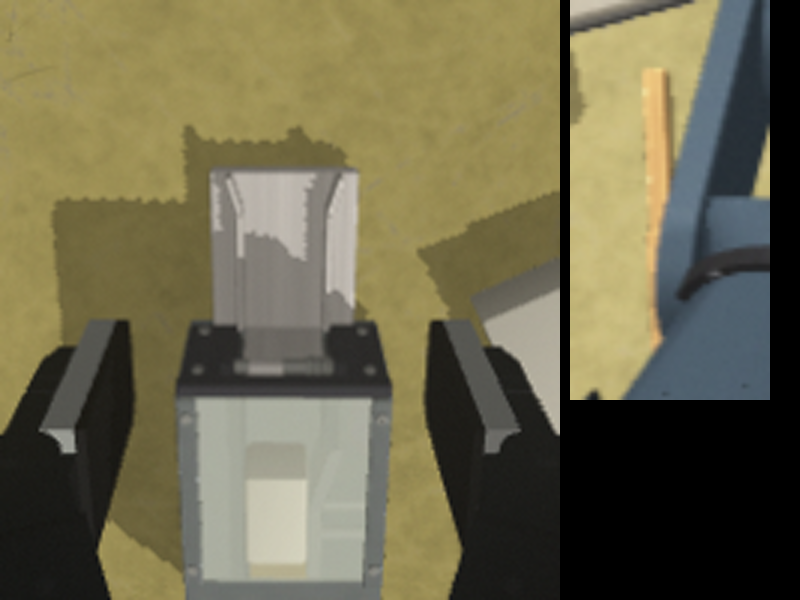

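The relay is inside with its tail top edge at row 478, its blades on the plate at about row 570. No lifted flap shows behind the roof's front edge. The rod lies on the bench.

Run:
```python
from h import *
d=np.load('w6.npz');c=cam('wrist',d['p'],d['r']);p=d['p'];M=Mt(2.4838)
f=lambda U,V,z:(M.T@(p2w(c,222+U/560*187-.5,140+V/3-.5,z)-[*p[:2],z]))[1]*1000
F=(f(180,389,.062)+f(388,389,.062))/2; T=f(284,170,.012)
print('front',F,'tray rear',T,'tail',-(f(277,478,.04)-F),-(f(277,478,.04)-T+72),'tail bottom',-(f(277,443,.012)-F),'blade end',-(f(277,566,.04)-F))
from station import ticket
print(ticket.sign_off())
```

```text
front -96.26840507085444 tray rear -23.819289397494337 tail 58.278683871503915 58.72779954486401 tail bottom 60.43105969133131 blade end 106.48199142436931
the job is handed in; nothing more can be done
None
```

The relay is loaded in the tester, and I handed the job in at about 34 s of the 72 s allowed.

**What I did:** I laid the relay between the tray guides with its blades towards the flap, then pushed it in with the rod. After drawing the rod straight out, I laid it back on the bench where it had been and touched nothing else there.

**Push force:** The highest reading I took was about 15.7 N, and I only read the force between steps. Most of the push before the plate was the shoe, which peaked at about 13 N and then eased to about 6 N. After a sudden release at the shoe, the relay jumped forward about 6 mm.

**Reaching the buffer:** I felt the plate with the relay's tail about 53 to 54 mm past the mouth. From about 59.5 mm the force rose at roughly 3.5 N/mm, which matches the rubber buffer, and I stopped at about 61 mm. That is 7 to 8 mm after touch, so roughly 1.5 to 2 mm into the buffer.

**Last checks:**
- **Relay depth:** the wrist camera puts the tail 58 to 60 mm past the mouth, against 61 mm from the arm. That gap is within the 2 to 3 mm calibration error, or the relay may have sprung back slightly. I could not measure the plate's position itself.
- **Flap:** it looks shut because no raised flap shows behind the roof and the tail is well past the 37 mm it needs, but I did not see the flap directly.
- **Rod:** it is lying flat on the bench, with part of it hidden by the arm in the last picture.

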